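# Latch the waste chopper's lid and hold its dial at full speed

## Task

Run the garden-waste chopper at full speed: swing the wire bail up from the front over its closed domed lid until the crossbar has snapped fully home behind the nibs in the two notched ribs on the lid, and only then turn the hold-to-run dial clockwise past its first two clicks to the third. The dial springs back to off when let go, so finish with the gripper still on the dial, holding it steady at the third click; leave the other things on the shelf where they are.

Things in the scene. Friction and masses are not known exactly. Their poses are not given: they have to be found in the camera images.
- chopper: Bench chopper for garden waste, fixed, heavy. Grey motor base 200 (x) x 350 (y) x 78 mm, flat deck 88 mm above the shelf; black battery pack sticks out 47 mm at the back right. Origin under the base's centre on the shelf, x to its back, y to its left; its front (-x) faces the robot within 0.35 rad. Clear bowl with blades and domed lid at x 0, y +80 mm on the deck, dial at x -30, y -100 mm
- lid_notch (a point): Point midway between the two notches on the closed lid, where the crossbar's middle lies when home: chopper x +11, y +80 mm, 274 mm above the shelf; axes as the chopper. Grey domed lid, 152 mm diameter, top 238 mm above the shelf. The black ribs, 12 mm wide, stand 45 mm either side (78 mm clear between them); rib floor 260 mm, back wall 282 mm above the shelf, 5 to 17 mm behind this point
- bail_pivot (a point): Fixed point on the chopper midway between the bail's two pivots: x 0, y +80 mm, 150 mm above the shelf; axes as chopper. The bail turns about this point's y axis
- bail_grip (a point): Middle of the bail's crossbar, inside its black sleeve (16 mm diameter, 60 mm long). The bail is a U of 8 mm steel wire: two legs 170 mm apart, 125 mm from the pivot line to the crossbar's centre line, which runs along the chopper's y. The sleeve clears the dome by 29 mm all the way and passes between the ribs
- bail (a joint): Bail angle (rad): 0 level to the front (lower stop), pi/2 upright over the lid, 1.66 home against the notches' back walls (end stop). Starts at 0.6 to 1.05, stays where it is left; about 2 N at the sleeve moves it. From 1.55 about 5 N push the bar over two sprung nibs (crest at 1.60), which then keep it home
- dial_grip (a point): Centre of the dial's grip bar, on its vertical axis, 110 mm above the shelf. The dial is a black disc, 54 mm diameter, its top 98 mm above the shelf, with an upright bar across it 50 mm long, 12 mm thick, up to 122 mm above the shelf. x along the bar to the end with the white pointer line (off: 0.62 rad anticlockwise from above of the chopper's x), z up; turns with the dial
- dial (a joint): Dial turn (rad), clockwise seen from above: 0 off, clicks at 0.4, 0.8 and 1.2 (third, full speed; growing white dots beside the dial), end stop 1.28. A spring turns it back to 0 from everywhere when let go: 0.09 N m at off, up to 0.19 N m over the humps between clicks (0.2, 0.6, 1.0), 0.16 N m to hold at the third
- weeder: Hand weeder, wooden handle and stainless forked blade, 290 mm long, 34 mm wide, 30 mm high, lying in front of the chopper; origin under its middle, x along it to the fork
- spike: Green plastic lawn edging spike, 230 mm long, 38 mm wide at its head, 26 mm high, lying between the chopper's right end and the scoop; origin under its middle
- scoop: Black plastic soil scoop, 225 mm long with its handle, 76 mm wide, 55 mm high, lying to the right of the chopper; origin under the middle of its length, x towards its mouth
- pot: Terracotta herb pot, rim diameter 112 mm, 105 mm high, standing to the left of the chopper; origin under its centre
- tub: White plant-food tub with a lid, 84 mm diameter, 115 mm high, standing to the left of the chopper, nearer the robot than the pot; origin under its centre

How it is judged (in metres and radians):
On the way, in this order (a step that is already met when the one before it is completed fails the run):
1. the bail's crossbar has snapped home in the notches on the lid (value of joint bail above 1.62 rad), for 0.2 s.
2. the dial has been turned past two clicks and is held at the third by the gripper (value of joint dial above 1.1 rad and contact force between the fingers and dial above 0.5 N and value of joint bail above 1.62 rad), for 0.5 s.
At the end, for the whole second after the job is handed in: the gripper's fingers are on the dial (more than 0.5 N) and hold it still at the third click (over 1.1 rad, end stop 1.28) through the last second, with the bail home in its notches (over 1.62 of 1.66 rad) (all of step 2 and velocity of joint dial between -0.1 and 0.1 rad/s); the arm keeps its last pose, push and grip.
It fails at once if the dial was turned on before the bail was home (value of joint dial above 0.2 rad and value of joint bail below 1.6 rad).
It fails at once if another thing on the shelf was shifted by more than 30 mm (distance of any of weeder, spike, scoop, pot, tub from where it was at the start of the episode above 0.03 m).
It also fails if it takes over 48 s, if anything falls off the work surface, if the arm or the gripper's body presses on something with over 40 N, if the wrist force passes 120 N, or if a joint passes its speed limit or range.

## Robot

A 6-joint arm with a two-finger parallel gripper is mounted at the origin on the work surface. World frame = base frame: x ahead of the robot, y to its left, z up, the work surface at z = 0. Lengths are in mm, angles in rad, forces in N, time in s.
With the tool pointing down it reaches from about 400 to 925 mm from the base axis. Payload 12.5 kg.
Tool frame: the origin (TCP) lies at the centre of the arm's flange, where the gripper is bolted on; the fingertips stand 190 mm ahead of it and the grasp point (between the pads) lies 171 mm ahead of it; z points along the fingers, y is the direction in which the jaws open and shut (so a half turn about z gives the same grasp; the last joint's range is limited). The gripper opens to 95 mm and grips with 3 to 60 N. Pads are 20 mm wide; open, the fingers measure 119 mm over their backs; the gripper's body (75 mm by 180 mm) begins 59 mm behind the grasp point.
Start: joints at [1.233, 0.491, 1.559, -0, 1.092, -0.106], TCP at [143.557, 608.29, 404.761] pointing down, gripper open.
Joint ranges: [-3.1, 3.1], [-0.84, 2.19], [0.05, 2.79], [-1.13, 4.28], [0.06, 2.93], [-2.69, 2.69]. Speed limits (rad/s): [2.22, 2.22, 2.79, 3.14, 3.14, 3.14].

## Interface

Orientations are given as [roll, pitch, yaw] about the fixed x, y, z axes, in that order (R = Rz(yaw) Ry(pitch) Rx(roll)).
In Python, from cell import * gives the robot as it stands.
- The arm moves only by the tool step_arm, never from a script. Its argument "rows" is a list of rows, each an object with "delta_pos": the shift along the tool's x, y, z in cm, a list of three; "spin": the turn about the tool's z in degrees. A call has 1 to 5 rows; each row is the pose to reach, as a shift and turn from the pose measured when the call began, along the tool's axes at that moment; what a row does not reach only later rows make up. A row lasts 1/10 s, in which the tool goes at most 50 mm and 8.59 degrees, less where a joint would pass 70% of its speed; a pose out of reach is approached as far as the arm can. A call with a gripper value outside its range is refused whole. "jaw" is the opening, from 0 (shut) to 1 (fully open), set as the call begins (left out, the last holds). The fingers move at their own pace and stop on an object; the grip force is fixed at half the most. Time passes only in rows, so rows that repeat a pose let the fingers close. It gives the time, the measured TCP pose, the force and the opening at its end, in the units of the state.
- state(): the state, without advancing time (a new reading comes with each control period).
- read_camera(name): name is "scene" or "top" or "wrist"; returns (picture, depth): 400x640x3 uint8, blue, green, red; 400x640 float32, mm along the optical axis (not along the pixel's ray), 0 where there is no reading.
- camera_info(name): a dict with "camera_matrix" (3x3 intrinsics, pixels), "k1" (the pictures are not rectified: a ray, as slopes to the right and down, at radius r is drawn at 1 + k1 r^2 times it, then the intrinsics apply), "R" (3x3) and "t" (3): a world point X has camera coordinates R X + t. Camera axes: x right, y down, z forward; pixel columns grow to the right and rows downward; lengths in mm; the calibration is good to about 2 mm. A picture is of the moment at which its call begins: read the wrist's pose just before it. camera_info takes no time and is no camera call; for the wrist camera it gives the pose at the moment of the call.
- job_done(): hands the job in, once; it reports no verdict.
The state is a dict: "t": time; "joints": joint angles; "qvel": joint speeds; "tau": joint torques, N m; "eef_pos": TCP position; "tcp_rot": TCP orientation; "ft_force": force on the tool from outside, world axes, zero at the start; "moment": the same for the moment, N m; "opening": opening from 0.0 (shut) to 1.0 (fully open).
Only numpy, scipy, OpenCV 4.12 (cv2) and the standard library are available. Lean on these libraries where they do the work, as an engineer would, in place of code of your own. Each camera call takes 0.05 s, during which the arm holds its last target.

## Working session

There is one attempt and no reset: what is moved stays moved. The work goes in short steps, Python scripts to look and compute and a tool call to move; the robot and the scene stay as the last step left them, time stands still between calls to the robot, and variables do not carry over. Pictures are saved under pics/ and viewed, and the job is handed in when it is done.

Besides the shell and the picture viewer there is one more tool, called as name([rows], argument=value, ...), one row to a line, values as JSON. step_arm: Moves the arm, as the interface text tells. Its arguments: {"type":"object","properties":{"rows":{"type":"array","items":{"type":"object","properties":{"delta_pos":{"type":"array","items":{"type":"number"}},"spin":{"type":"number"}}}},"jaw":{"type":"number"}},"required":["rows"]}

```bash
ls; mkdir -p pics; python3 - <<'E'
from cell import *
import cv2
s=state();print({k:(np.round(v,3) if not isinstance(v,float) else v) for k,v in s.items()} if 'np' in globals() else s)
for n in ("scene","top"):
    p,d=read_camera(n);cv2.imwrite(f"pics/{n}0.png",p)
    import numpy as np
    np.save(f"{n}0_d.npy",d);i=camera_info(n);print(n,i)
E
```

```text
pics
{'t': 0.0, 'joints': array([ 1.23340758e+00,  4.91538340e-01,  1.55946038e+00,  1.86070088e-05,
        1.09169160e+00, -1.05603156e-01]), 'qvel': array([-0.00048578,  0.00031371,  0.00040677,  0.00067776,  0.00203665,
       -0.00041195]), 'tau': array([ 1.89637984e-03, -6.12669969e+01, -2.58182931e+01,  6.93268608e-02,
        4.83050756e-02, -1.10080869e-04]), 'eef_pos': array([143.53752253, 608.25329455, 404.17105174]), 'tcp_rot': array([-3.14050284e+00, -1.32112275e-04,  2.90979840e+00]), 'ft_force': array([0.02991242, 0.16329034, 0.93694675]), 'moment': array([-0.0115412 ,  0.0192771 , -0.00766197]), 'opening': 0.9982534560217852}
scene {'camera_matrix': array([[508.22789281,   0.        , 309.36384762],
       [  0.        , 508.22789281, 201.23996614],
       [  0.        ,   0.        ,   1.        ]]), 'k1': -0.04380110475835146, 'R': array([[-0.60507011,  0.79612566, -0.0086081 ],
       [ 0.6717686 ,  0.50469362, -0.54222809],
       [-0.42733724, -0.33386866, -0.84018724]]), 't': array([ 322.19740215, -287.50720287, 1709.62039903])}
top {'camera_matrix': array([[457.20827884,   0.        , 316.78232743],
       [  0.        , 457.20827884, 188.83938768],
       [  0.        ,   0.        ,   1.        ]]), 'k1': -0.08374189277173474, 'R': array([[ 0.01502797, -0.99980517,  0.01279777],
       [-0.98630264, -0.01692522, -0.16407509],
       [ 0.16425973, -0.01015676, -0.98636483]]), 't': array([ -23.41750096,  556.77043009, 1093.19240927])}
```

View pics/scene0.png

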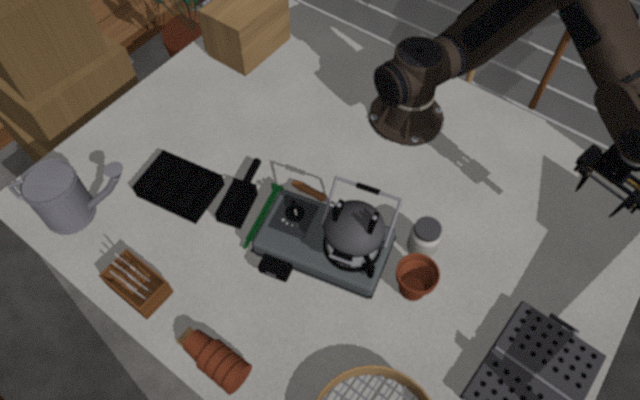

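View pics/top0.png

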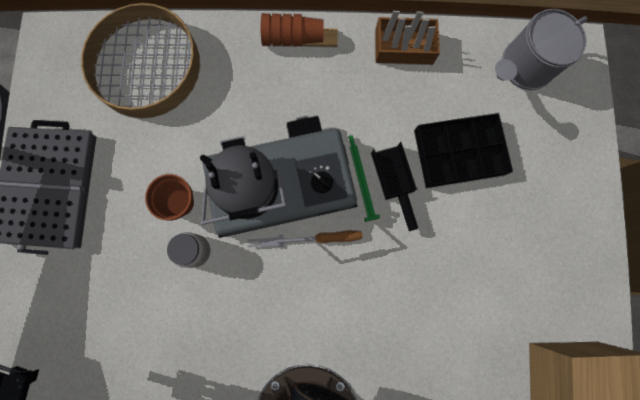

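The scene view shows the chopper with its lid at about (355,228), the sleeve at (368,188) and the dial at (293,212). In the top view the chopper is turned slightly, with the lid at about (240,180) and the dial at (321,180). Next I'll measure the deck.

```bash
cat > h.py <<'E'
import numpy as np, cv2
from cell import *
def und(ci,uv):
    K=ci["camera_matrix"];uv=np.atleast_2d(np.float64(uv))
    return cv2.undistortPoints(uv.reshape(-1,1,2),K,np.array([ci["k1"],0,0,0,0.])).reshape(-1,2)
def ray(ci,uv):
    xy=und(ci,uv);d=np.c_[xy,np.ones(len(xy))]@ci["R"]
    return -ci["R"].T@ci["t"],d
def onplane(ci,uv,z):
    o,d=ray(ci,uv);return o+d*((z-o[2])/d[:,2])[:,None]
def cloud(ci,dep):
    v,u=np.mgrid[:400,:640];o,d=ray(ci,np.c_[u.ravel(),v.ravel()])
    return (o+d*dep.reshape(-1,1)).reshape(400,640,3)
def proj(ci,X):
    K=ci["camera_matrix"];r,_=cv2.Rodrigues(ci["R"])
    return cv2.projectPoints(np.float64(X).reshape(-1,1,3),r,ci["t"],K,np.array([ci["k1"],0,0,0,0.]))[0].reshape(-1,2)
E
python3 - <<'E'
from h import *
ci=camera_info("top");p=cv2.imread("pics/top0.png");dep=np.load("top0_d.npy")
C=cloud(ci,dep)
m=((abs(C[...,2]-88)<7)&(C[...,0]>300)).astype(np.uint8)
m[:, :195]=0;m[:,365:]=0;m[:110]=0;m[245:]=0
n,l,st,ce=cv2.connectedComponentsWithStats(m);i=1+np.argmax(st[1:,4]);print(st[i],ce[i])
mm=l==i;P=C[mm];print(np.median(P[:,2]))
r=cv2.minAreaRect(np.float32(P[:,:2]));print(r,cv2.boxPoints(r))
cv2.imwrite("pics/topz.png",cv2.resize(p[90:270,140:440],None,fx=2.6,fy=2.6,interpolation=2))
v=p.copy();v[mm]=(0,0,255);cv2.imwrite("pics/topm.png",cv2.resize(v[90:270,140:440],None,fx=2.6,fy=2.6))
s=cv2.imread("pics/scene0.png");cv2.imwrite("pics/scz.png",cv2.resize(s[140:310,220:460],None,fx=3.2,fy=3.2,interpolation=2))
E
```

```text
[ 215  128  141  107 6095] [302.32239541 177.56603774]
88.0646416296106
((571.8760375976562, 79.00972747802734), (196.6200714111328, 343.7782287597656), 13.781523704528809) [[ 435.4488    222.5309  ]
 [ 517.3437   -111.35034 ]
 [ 708.3033    -64.511444]
 [ 626.4084    269.3698  ]]
```

View pics/topz.png

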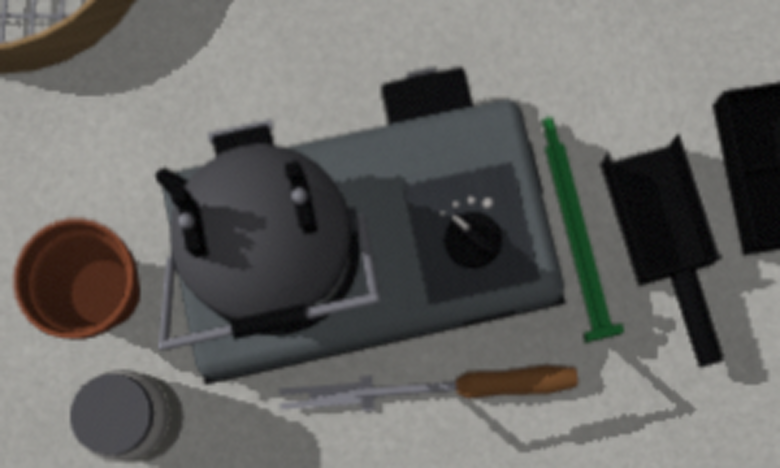

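View pics/topm.png

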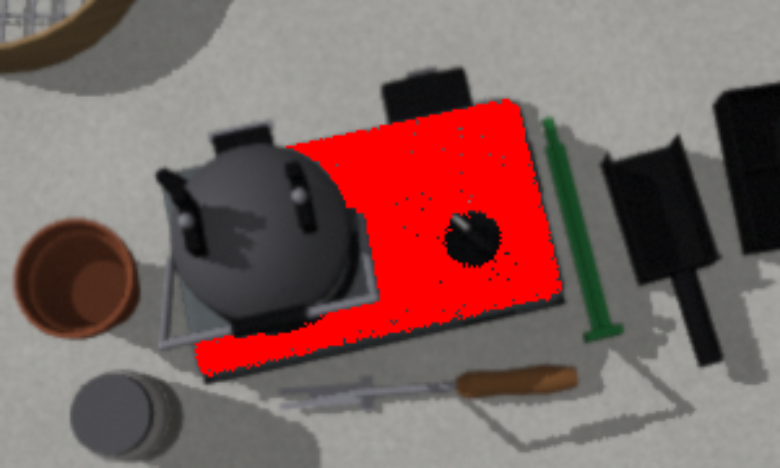

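View pics/scz.png

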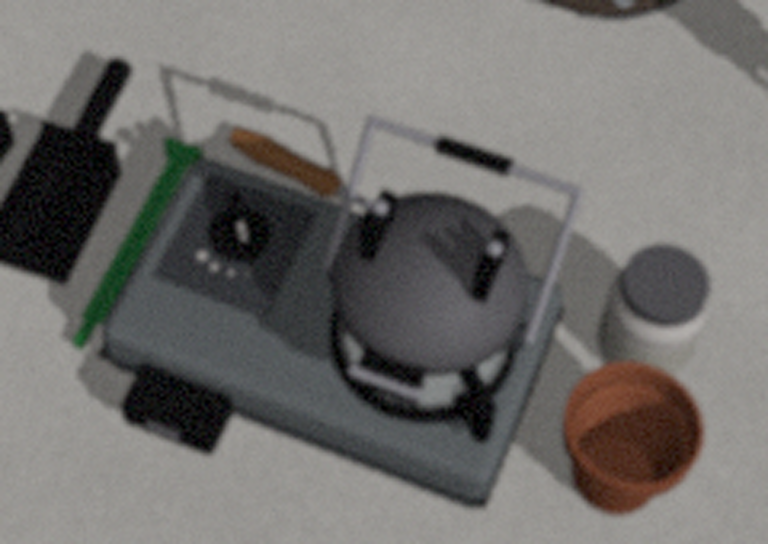

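The zoomed top view shows the deck mask covering the right side. The sleeve is near full-image (244,213) and the dial near (321,182). In the scene view the sleeve is near (368,188). Next I'll check the chopper pose against the dial, and measure the sleeve from both views.

```bash
cat > meas.py <<'E'
from h import *
ct=camera_info("top");cs=camera_info("scene")
def tri(a,b):
    o1,d1=ray(ct,a);o2,d2=ray(cs,b);d1=d1[0];d2=d2[0]
    A=np.c_[d1,-d2];s=np.linalg.lstsq(A,o2-o1,rcond=None)[0]
    p,q=o1+d1*s[0],o2+d2*s[1];return (p+q)/2,np.linalg.norm(p-q)
E
python3 - <<'E'
from meas import *
p=cv2.imread("pics/top0.png");s=cv2.imread("pics/scene0.png")
dt=np.load("top0_d.npy")
def blob(im,box,thr):
    x0,y0,x1,y1=box;m=(im[y0:y1,x0:x1].max(2)<thr).astype(np.uint8)
    n,l,st,ce=cv2.connectedComponentsWithStats(m)
    for i in range(1,n):
        if st[i,4]>8: print(st[i],ce[i]+[x0,y0])
print("top dial");blob(p,(300,160,342,200),38)
print("scene dial");blob(s,(276,192,312,226),38)
print("scene sleeve");blob(s,(350,178,385,200),45)
print("top sleeve");blob(p,(224,203,262,224),40)
C=cloud(ct,dt);
for u,v in [(244,213),(240,214),(248,212)]: print(C[v,u])
yaw=np.deg2rad(13.78);c=np.array([571.9,79.0]);R=np.array([[np.cos(yaw),-np.sin(yaw)],[np.sin(yaw),np.cos(yaw)]])
W=lambda x,y,z:np.r_[c+R@[x,y],z]
print("dial pred",W(-30,-100,98),proj(ct,W(-30,-100,98)),proj(cs,W(-30,-100,98)))
# ribs tops
print("notch",W(11,80,274),proj(ct,W(11,80,274)))
for cc in [(-100,-175,88),(-100,175,88),(100,175,88),(100,-175,88)]: print(cc,W(*cc),proj(ct,W(*cc)),proj(cs,W(*cc)))
print(tri((243.8,213),(368,188.4)))
E
```

```text
top dial
[  0  10  42  30 908] [319.93061674 186.6530837 ]
scene dial
[  8   4  28  30 462] [297.00865801 210.45670996]
scene sleeve
[ 7  6 22  9 77] [367.28571429 188.06493506]
top sleeve
[  2   0  36  17 302] [245.16887417 213.01986755]
[471.10696052 134.16375228 249.60948114]
[468.80001506 142.00544937 250.80390155]
[472.97180556 125.74048678 252.40414391]
dial pred [566.58292079 -25.26758206  98.        ] [[321.65437998 181.41275441]] [[294.1992295  211.16427872]]
notch [563.52783607 159.31753776 274.        ] [[231.63570831 165.55312693]]
(-100, -175, 88) [ 516.46228085 -114.78250513   88.        ] [[358.6993896  203.42916471]] [[280.54041327 185.08302291]]
(-100, 175, 88) [433.09422222 225.14361449  88.        ] [[214.87844617 235.94923577]] [[397.41221451 226.82625027]]
(100, 175, 88) [627.33771915 272.78250513  88.        ] [[199.50356458 155.56445288]] [[372.5490223  290.19112355]]
(100, -175, 88) [710.70577778 -67.14361449  88.        ] [[339.32797155 124.8800914 ]] [[248.61369686 241.84946457]]
(array([471.39144014, 137.16343413, 240.29325822]), np.float64(2.809502671981953))
```

The chopper pose checks out. The dial is predicted at (321.7,181.4) and seen at (321.5,182). The triangulated sleeve sits at chopper y = 80.5 and fits the arc at θ ≈ 0.84. I'll push the bail with closed fingers, using the tool's x face, so I need a move helper.

```bash
cat > mv.py <<'E'
from h import *
from scipy.spatial.transform import Rotation as Ro
yaw0=0.2405;c0=np.array([571.9,79.0])
R0=np.array([[np.cos(yaw0),-np.sin(yaw0)],[np.sin(yaw0),np.cos(yaw0)]])
def W(x,y,z): return np.r_[c0+R0@[x,y],z]
def inch(): # tip in chopper coords
    s=state();p=s["eef_pos"];T=Ro.from_euler("xyz",s["tcp_rot"]).as_matrix();tip=p+190*T[:,2]
    return s,T,np.r_[R0.T@(tip[:2]-c0),tip[2]]
def show():
    s,T,tip=inch();print("t",round(s["t"],2),"tip chopper",tip.round(1),"yaw",s["tcp_rot"].round(3),"F",s["ft_force"].round(1),"open",round(s["opening"],3),"q",s["joints"].round(2))
def plan(x,y,ztip,yaw=None):
    s,T,tip=inch();d=T.T@(W(x,y,ztip)-np.r_[W(tip[0],tip[1],0)[:2],tip[2]])
    sp=0 if yaw is None else -np.rad2deg((yaw-s["tcp_rot"][2]+np.pi)%(2*np.pi)-np.pi)
    print("delta cm",(d/10).round(2),"spin",round(sp,1),"dist",np.linalg.norm(d).round(0))
E
python3 -c "
from mv import *
show();plan(-130,80,240,yaw0+np.pi)"
```

```text
t 0.1 tip chopper [-290.1  615.9  214.2] yaw [-3.141 -0.     2.91 ] F [ 0.5 -0.7  0.4] open 1.002 q [ 1.23  0.49  1.56  0.    1.09 -0.11]
delta cm [-38.64 -40.44  -2.54] spin -27.1 dist 560.0
```

step_arm([
  {"delta_pos":[-2.5,-2.6,-0.5],"spin":-5.4},
  {"delta_pos":[-5.5,-5.8,-1.0],"spin":-10.8},
  {"delta_pos":[-8.7,-9.2,-1.5],"spin":-16.2},
  {"delta_pos":[-12.0,-12.6,-2.0],"spin":-21.6},
  {"delta_pos":[-15.2,-16.0,-2.5],"spin":-27},
], jaw=0)

```text
t: 0.6
eef_pos: [255.2, 416.0, 429.3]
tcp_rot: [-3.141, -0.001, -2.898]
ft_force: [0.5, 0.2, 0.9]
opening: 0.633
```

```bash
python3 -c "
from mv import *
show();plan(-130,80,240,yaw0+np.pi)"
```

```text
t 0.6 tip chopper [-227.4  402.5  239.3] yaw [-3.141e+00 -1.000e-03 -2.898e+00] F [0.5 0.2 0.9] open 0.633 q [ 0.89  0.27  1.85 -0.    1.02 -0.93]
delta cm [ -9.64 -32.28  -0.04] spin 0.2 dist 337.0
```

step_arm([
  {"delta_pos":[-1.2,-4.0,0]},
  {"delta_pos":[-2.4,-8.0,0]},
  {"delta_pos":[-3.7,-12.2,0]},
  {"delta_pos":[-4.9,-16.4,0]},
  {"delta_pos":[-6.2,-20.6,0]},
])

```text
invalid input at $.rows[0]: expected keys delta_pos, spin
```

```bash
python3 -c "
from mv import *
show();plan(-130,80,228,yaw0+np.pi)"
```

```text
t 0.6 tip chopper [-227.4  402.5  239.3] yaw [-3.141e+00 -1.000e-03 -2.898e+00] F [0.5 0.2 0.9] open 0.633 q [ 0.89  0.27  1.85 -0.    1.02 -0.93]
delta cm [ -9.64 -32.28   1.16] spin 0.2 dist 337.0
```

step_arm([
  {"delta_pos":[-1.2,-4.0,0],"spin":0},
  {"delta_pos":[-2.4,-8.0,0],"spin":0},
  {"delta_pos":[-3.7,-12.2,0],"spin":0},
  {"delta_pos":[-4.9,-16.4,0],"spin":0},
  {"delta_pos":[-6.2,-20.6,0],"spin":0},
])

```text
t: 1.1
eef_pos: [365.5, 229.4, 429.5]
tcp_rot: [-3.141, -0.001, -2.898]
ft_force: [1.5, 1.2, 0.3]
opening: 0.215
```

```bash
python3 -c "
from mv import *
show();plan(-130,80,228,yaw0+np.pi)"
```

```text
t 1.1 tip chopper [-164.8  195.   239.5] yaw [-3.141e+00 -1.000e-03 -2.898e+00] F [1.5 1.2 0.3] open 0.215 q [ 0.41  0.18  1.97 -0.    0.99 -1.41]
delta cm [ -3.44 -11.51   1.16] spin 0.2 dist 121.0
```

step_arm([
  {"delta_pos":[-1.0,-3.5,0.3],"spin":0},
  {"delta_pos":[-2.0,-7.0,0.6],"spin":0},
  {"delta_pos":[-3.0,-10.5,0.9],"spin":0},
  {"delta_pos":[-3.4,-11.5,1.2],"spin":0},
  {"delta_pos":[-3.4,-11.5,1.2],"spin":0},
])

```text
t: 1.6
eef_pos: [426.8, 125.1, 417.1]
tcp_rot: [-3.141, -0.002, -2.9]
ft_force: [0.7, 0.6, 0.8]
opening: 0.006
```

```bash
python3 -c "
from mv import *
show()
for n in ('wrist','top','scene'):
    p,d=read_camera(n);print(n, camera_info(n)['t'] if n=='wrist' else '')
    if n=='wrist': cv2.imwrite('pics/w1.png',p)
    if n=='top': cv2.imwrite('pics/t1.png',cv2.resize(p[90:270,140:440],None,fx=2.6,fy=2.6))
    if n=='scene': cv2.imwrite('pics/s1.png',cv2.resize(p[100:310,220:480],None,fx=2.8,fy=2.8))
"
```

```text
t 1.6 tip chopper [-130.3   79.2  227.1] yaw [-3.141e+00 -2.000e-03 -2.900e+00] F [0.7 0.6 0.8] open 0.006 q [ 0.14  0.22  1.96 -0.    0.96 -1.67]
wrist [ -19.48509837 -460.53676201  281.66239357]
top 
scene
```

View pics/w1.png

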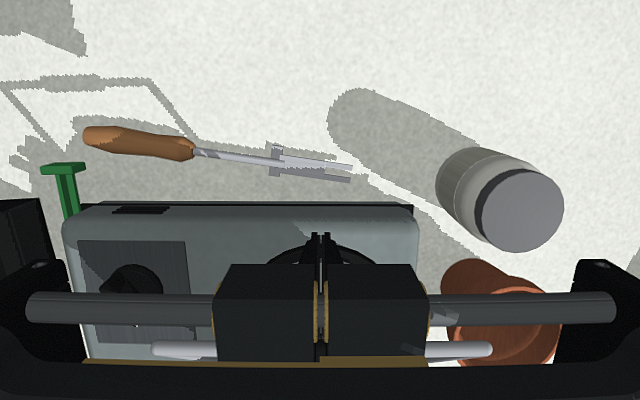

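View pics/s1.png

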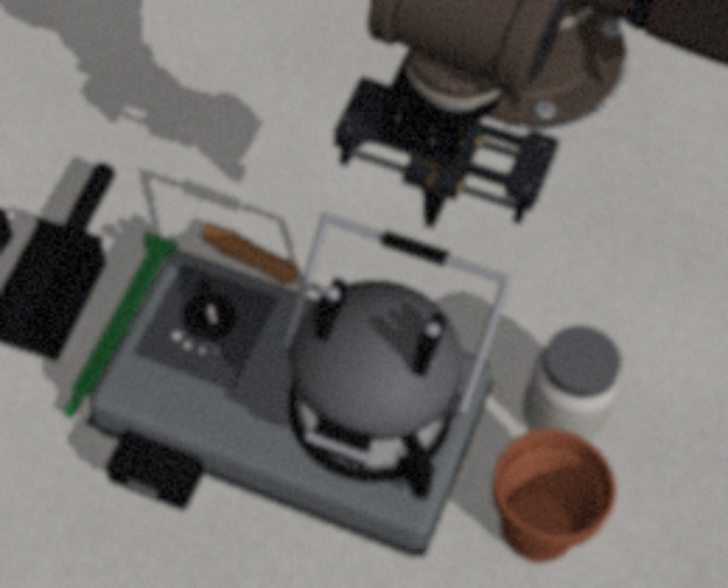

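The wrist view shows the closed fingers in the middle and the weeder, tub and pot well clear below. In the scene view the finger is in front of the sleeve, which is at about (415,245) in the crop, and lined up with its middle. Next I'll push along the arc.

step_arm([
  {"delta_pos":[-2.4,0,-0.1],"spin":0},
  {"delta_pos":[-3.4,0,-0.6],"spin":0},
  {"delta_pos":[-4.5,0,-1.2],"spin":0},
  {"delta_pos":[-5.6,0,-1.8],"spin":0},
  {"delta_pos":[-6.7,0,-2.3],"spin":0},
])

```text
t: 2.25
eef_pos: [490.5, 144.0, 441.3]
tcp_rot: [-3.141, -0.002, -2.895]
ft_force: [-3.0, -1.6, 2.1]
opening: 0.005
```

```bash
python3 -c "
from mv import *
show()
p,d=read_camera('scene');cv2.imwrite('pics/s2.png',cv2.resize(p[100:310,220:480],None,fx=2.8,fy=2.8))
plan(-21,80,259)"
```

```text
t 2.25 tip chopper [-63.9  82.4 251.3] yaw [-3.141e+00 -2.000e-03 -2.895e+00] F [-3.  -1.6  2.1] open 0.005 q [ 0.16  0.29  1.78 -0.    1.07 -1.66]
delta cm [-4.12 -0.25 -0.71] spin 0 dist 42.0
```

View pics/s2.png

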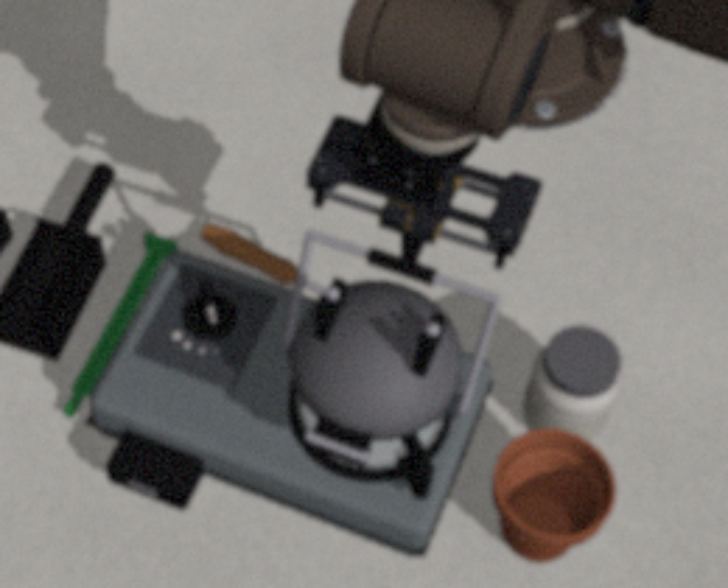

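The bail is following the finger: the sleeve is now at about (400,265) in the crop, with 3 N of contact force. I'll keep pushing, through upright.

step_arm([
  {"delta_pos":[-1.1,0,-0.35],"spin":0},
  {"delta_pos":[-2.2,0,-0.6],"spin":0},
  {"delta_pos":[-3.2,-0.1,-0.75],"spin":0},
  {"delta_pos":[-4.1,-0.2,-0.8],"spin":0},
  {"delta_pos":[-4.6,-0.2,-0.8],"spin":0},
])

```text
t: 2.8
eef_pos: [537.1, 153.6, 449.8]
tcp_rot: [-3.141, -0.002, -2.895]
ft_force: [-9.5, -1.9, 6.1]
opening: 0.006
```

```bash
python3 -c "
from mv import *
show();plan(-7,80,259)"
```

```text
t 2.8 tip chopper [-16.4  80.6 259.8] yaw [-3.141e+00 -2.000e-03 -2.895e+00] F [-9.5 -1.9  6.1] open 0.006 q [ 0.16  0.35  1.66 -0.    1.13 -1.66]
delta cm [-0.94 -0.07  0.08] spin 0 dist 9.0
```

step_arm([
  {"delta_pos":[-0.4,0,0],"spin":0},
  {"delta_pos":[-0.8,0,0],"spin":0},
  {"delta_pos":[-1.1,0,0],"spin":0},
  {"delta_pos":[-1.2,0,0],"spin":0},
  {"delta_pos":[-1.2,0,0],"spin":0},
])

```text
t: 3.3
eef_pos: [547.7, 156.3, 449.5]
tcp_rot: [-3.141, -0.008, -2.895]
ft_force: [-15.5, -5.3, 7.5]
opening: 0.005
```

```bash
python3 -c "
from mv import *
show()
for n in ('scene','top'):
    p,d=read_camera(n)
    if n=='top': cv2.imwrite('pics/t3.png',cv2.resize(p[120:240,170:330],None,fx=4.5,fy=4.5,interpolation=2)); np.save('t3d.npy',d);cv2.imwrite('pics/t3full.png',p)
    else: cv2.imwrite('pics/s3.png',cv2.resize(p[150:270,300:440],None,fx=4.5,fy=4.5,interpolation=2))
"
```

```text
t 3.3 tip chopper [ -6.7  80.6 259.5] yaw [-3.141 -0.008 -2.895] F [-15.5  -5.3   7.5] open 0.005 q [ 0.16  0.37  1.64 -0.    1.14 -1.65]
```

View pics/s3.png

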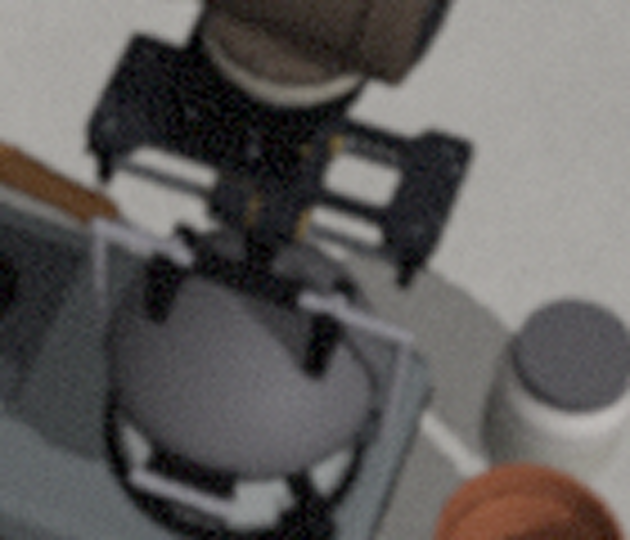

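View pics/t3.png

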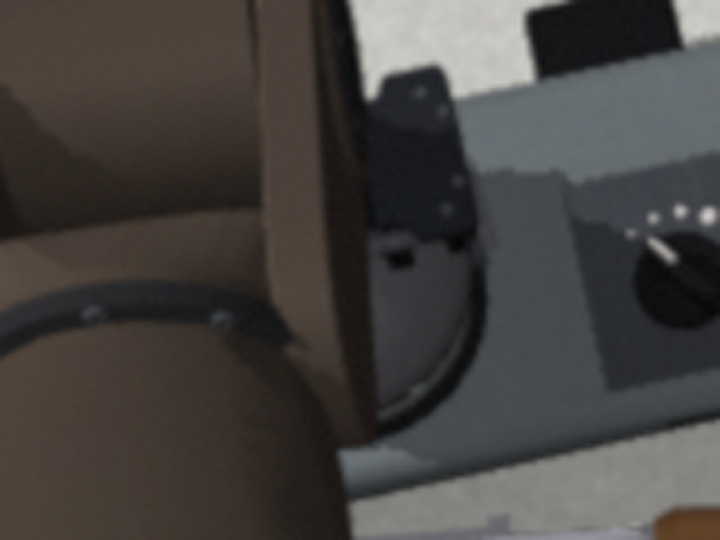

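step_arm([
  {"delta_pos":[-0.4,0,0],"spin":0},
  {"delta_pos":[-0.6,0,0],"spin":0},
  {"delta_pos":[-0.6,0,0],"spin":0},
])

```text
t: 3.7
eef_pos: [550.6, 157.1, 449.4]
tcp_rot: [-3.141, -0.022, -2.895]
ft_force: [-34.9, -11.1, 19.0]
opening: 0.001
```

```bash
python3 -c "
from mv import *
show();cs=camera_info('scene')
for th in (1.5,1.57,1.6,1.63,1.66):
    for y in (-5,165): print(th,y,proj(cs,W(-125*np.cos(th),y,150+125*np.sin(th))).round(1))
p,d=read_camera('scene');cv2.imwrite('pics/s4.png',cv2.resize(p[185:235,310:400],None,fx=8,fy=8,interpolation=2))
plan(-60,80,275)
"
```

```text
t 3.7 tip chopper [ -6.2  80.7 259.5] yaw [-3.141 -0.022 -2.895] F [-34.9 -11.1  19. ] open 0.001 q [ 0.16  0.38  1.63 -0.    1.16 -1.65]
1.5 -5 [[324.3 192.5]]
1.5 165 [[392.1 216.5]]
1.57 -5 [[322.9 195.2]]
1.57 165 [[390.9 219.4]]
1.6 -5 [[322.3 196.5]]
1.6 165 [[390.4 220.7]]
1.63 -5 [[321.7 197.7]]
1.63 165 [[389.8 222. ]]
1.66 -5 [[321. 199.]]
1.66 165 [[389.3 223.3]]
delta cm [ 5.41 -0.04 -1.44] spin 0 dist 56.0
```

View pics/s4.png

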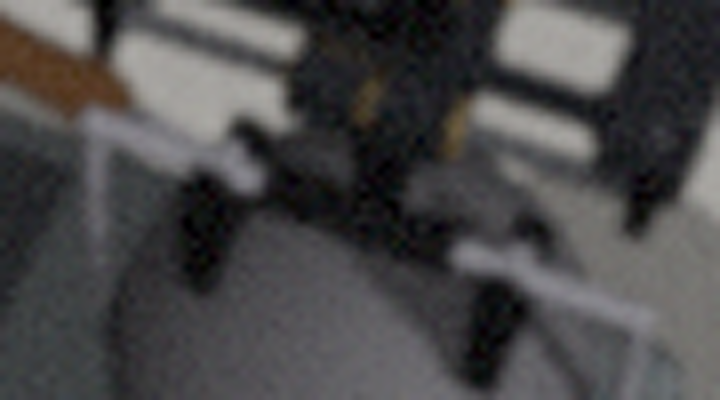

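The bail is home. Corners at (321.5,199.8) and (390,224.7) match the prediction for 1.66 rad, and the finger stalled at 37 N against the end stop. I'll back off, lift, and turn for the dial.

step_arm([
  {"delta_pos":[1.0,0,0],"spin":0},
  {"delta_pos":[3.0,0,-0.5],"spin":0},
  {"delta_pos":[5.0,0,-1.5],"spin":0},
  {"delta_pos":[5.4,0,-2.8],"spin":8},
  {"delta_pos":[5.4,0,-4.0],"spin":16},
])

```text
t: 4.25
eef_pos: [498.6, 144.0, 491.2]
tcp_rot: [-3.135, -0.019, 3.103]
ft_force: [0.5, -0.5, 1.0]
opening: 0.005
```

```bash
python3 -c "
from mv import *
show();plan(-26,-131.5,240,yaw0+.62+np.pi/2)"
```

```text
t 4.25 tip chopper [-59.6  80.4 301.3] yaw [-3.135 -0.019  3.103] F [ 0.5 -0.5  1. ] open 0.005 q [ 0.15  0.26  1.69 -0.    1.22 -1.38]
delta cm [ -9.18 -19.4    6.08] spin 38.5 dist 223.0
```

step_arm([
  {"delta_pos":[-1.9,-3.9,0.0],"spin":7.7},
  {"delta_pos":[-3.8,-7.8,0.2],"spin":15.4},
  {"delta_pos":[-5.6,-11.7,1.0],"spin":23.1},
  {"delta_pos":[-7.4,-15.6,3.0],"spin":30.8},
  {"delta_pos":[-9.2,-19.4,5.0],"spin":38.5},
])

```text
t: 4.75
eef_pos: [582.7, -55.5, 440.4]
tcp_rot: [-3.125, -0.009, 2.426]
ft_force: [0.8, 0.3, 0.6]
opening: 0.005
```

```bash
python3 -c "
from mv import *
show();ci=camera_info('wrist');p,d=read_camera('wrist');cv2.imwrite('pics/w5.png',p);np.save('w5d.npy',d)
plan(-26,-131.5,150,yaw0+.62+np.pi/2)
print(proj(ci,[W(-30,-100,98),W(-30+15*np.cos(.62),-100+15*np.sin(.62),122),W(-30-15*np.cos(.62),-100-15*np.sin(.62),122)]))
"
```

```text
t 4.75 tip chopper [ -25.1 -133.6  250.4] yaw [-3.125 -0.009  2.426] F [0.8 0.3 0.6] open 0.005 q [-0.21  0.4   1.61 -0.01  1.15 -1.06]
delta cm [0.48 0.52 9.65] spin -0.9 dist 97.0
[[340.85257265 152.32438777]
 [359.88513614 156.41394418]
 [324.0174858  156.49697846]]
```

View pics/w5.png

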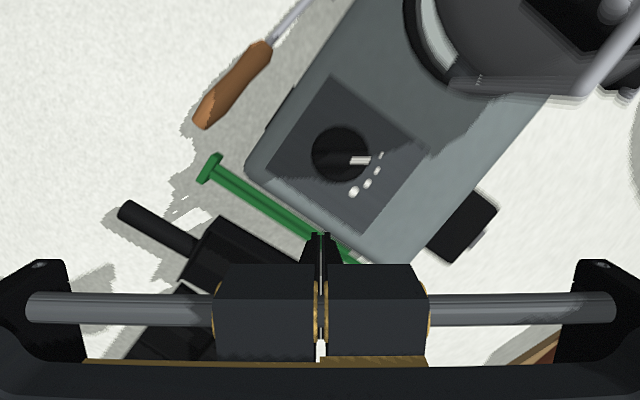

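```bash
python3 -c "
from h import *
p=cv2.imread('pics/w5.png')[110:200,290:400]
q=np.clip(p.astype(float)*2.2,0,255).astype(np.uint8)
cv2.imwrite('pics/w5z.png',cv2.resize(q,None,fx=7,fy=6.6,interpolation=2)[:600])
d=np.load('w5d.npy');print(d[146:168:2,316:372:6].round(0))
"
```

```text
[[322. 323. 322. 322. 322. 322. 322. 321. 323. 330.]
 [314. 313. 314. 314. 313. 313. 313. 313. 313. 330.]
 [302. 302. 302. 302. 303. 301. 301. 302. 301. 331.]
 [300. 300. 301. 300. 301. 300. 298. 299. 300. 300.]
 [300. 301. 298. 301. 299. 299. 299. 299. 300. 300.]
 [300. 301. 301. 300. 301. 300. 299. 300. 300. 299.]
 [301. 301. 300. 301. 301. 301. 299. 300. 300. 299.]
 [302. 301. 301. 301. 303. 301. 301. 303. 299. 301.]
 [303. 303. 302. 301. 303. 302. 302. 302. 301. 302.]
 [306. 305. 305. 327. 327. 328. 327. 326. 325. 335.]
 [329. 327. 327. 326. 326. 326. 328. 328. 328. 335.]]
```

View pics/w5z.png

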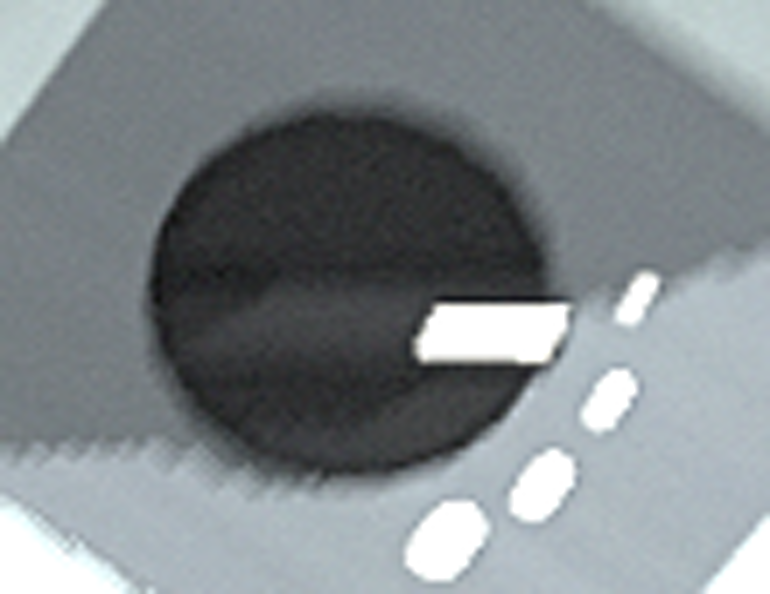

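The wrist view shows the dial centred at about (341,153), with the bar level across rows 152–162, within 1–2 mm of the prediction. I'll lower the finger beside the tail end of the bar.

step_arm([
  {"delta_pos":[0.3,0.3,4.5],"spin":0},
  {"delta_pos":[0.5,0.5,9.0],"spin":0},
  {"delta_pos":[0.5,0.5,12.5],"spin":-0.9},
  {"delta_pos":[0.5,0.5,13.7],"spin":-0.9},
])

```text
t: 5.2
eef_pos: [580.6, -53.9, 296.2]
tcp_rot: [-3.12, -0.016, 2.431]
ft_force: [-0.6, -0.1, 0.8]
opening: 0.007
```

```bash
cat >> mv.py <<'E'
def dialpt(phi,along,perp): # finger centre for dial angle phi (cw)
    a=.62-phi+np.pi;return np.array([-30,-100])+along*np.array([np.cos(a),np.sin(a)])+perp*np.array([-np.sin(a),np.cos(a)])
E
python3 -c "
from mv import *
show();ci=camera_info('wrist');p,d=read_camera('wrist');cv2.imwrite('pics/w6.png',p)
plan(*dialpt(0,15,28),104);plan(*dialpt(0,15,17),103,yaw0+.62+np.pi/2)
"
```

```text
t 5.2 tip chopper [ -28.3 -131.1  106.2] yaw [-3.12  -0.016  2.431] F [-0.6 -0.1  0.8] open 0.007 q [-0.2   0.56  1.77 -0.02  0.83 -1.05]
delta cm [-0.16  0.16  0.23] spin 0 dist 3.0
delta cm [0.94 0.16 0.34] spin -0.1 dist 10.0
```

View pics/w6.png

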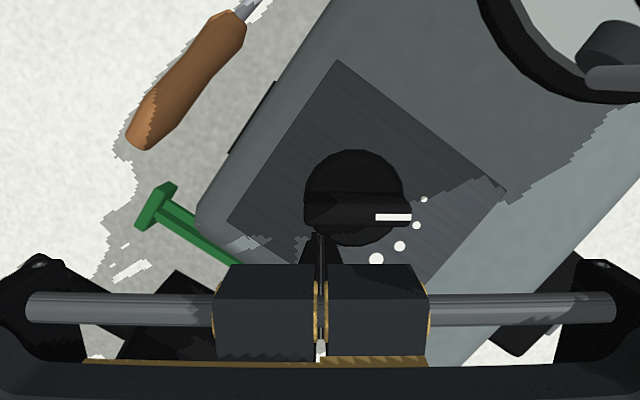

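The wrist view shows the finger (320,235) beside the tail end of the bar, which spans columns 304–412. I'll compute the rows for turning.

```bash
cat >> mv.py <<'E'
def dplan(phis,along=15,perp=16,z=104):
    for f in phis:
        print(round(f,2),end=" ");plan(*dialpt(f,along,perp),z,yaw0+.62-f+np.pi/2)
E
python3 -c "
from mv import *
dplan([0,.1,.2,.3,.4])"
```

```text
0 delta cm [1.04 0.16 0.24] spin -0.1 dist 11.0
0.1 delta cm [1.2  0.01 0.25] spin 5.7 dist 12.0
0.2 delta cm [ 1.37 -0.13  0.26] spin 11.4 dist 14.0
0.3 delta cm [ 1.56 -0.24  0.26] spin 17.1 dist 16.0
0.4 delta cm [ 1.75 -0.34  0.27] spin 22.9 dist 18.0
```

step_arm([
  {"delta_pos":[0.6,0.16,0.2],"spin":0},
  {"delta_pos":[1.0,0.16,0.2],"spin":0},
  {"delta_pos":[1.2,0.0,0.2],"spin":5.7},
  {"delta_pos":[1.4,-0.1,0.2],"spin":11.4},
  {"delta_pos":[1.6,-0.2,0.2],"spin":17},
])

```text
t: 5.75
eef_pos: [568.0, -45.9, 296.3]
tcp_rot: [-3.12, -0.003, 2.13]
ft_force: [5.6, -11.6, -7.4]
opening: 0.004
```

```bash
python3 -c "
from mv import *
show();ci=camera_info('wrist');p,d=read_camera('wrist');cv2.imwrite('pics/w7.png',p)
dplan([.4,.5,.6,.7,.8,.9])
"
```

```text
t 5.75 tip chopper [ -37.6 -121.1  106.3] yaw [-3.12e+00 -3.00e-03  2.13e+00] F [  5.6 -11.6  -7.4] open 0.004 q [-0.19  0.55  1.8  -0.02  0.81 -0.74]
0.4 delta cm [ 0.29 -0.24  0.24] spin 5.3 dist 4.0
0.5 delta cm [ 0.46 -0.37  0.24] spin 11.0 dist 6.0
0.6 delta cm [ 0.65 -0.49  0.25] spin 16.8 dist 9.0
0.7 delta cm [ 0.84 -0.59  0.25] spin 22.5 dist 11.0
0.8 delta cm [ 1.05 -0.67  0.25] spin 28.2 dist 13.0
0.9 delta cm [ 1.26 -0.73  0.25] spin 33.9 dist 15.0
```

View pics/w7.png

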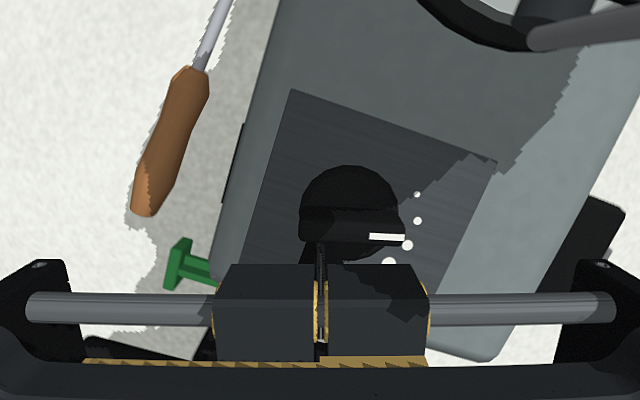

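The dial is turning with the finger: the bar is still level in the tool view and the pointer is at (388,236), near the first full dot. I'll keep going.

step_arm([
  {"delta_pos":[0.35,-0.2,0.1],"spin":5.3},
  {"delta_pos":[0.55,-0.35,0.1],"spin":11},
  {"delta_pos":[0.75,-0.48,0.1],"spin":16.8},
  {"delta_pos":[0.95,-0.58,0.1],"spin":22.5},
  {"delta_pos":[1.15,-0.66,0.1],"spin":28.2},
])

```text
t: 6.3
eef_pos: [556.7, -40.6, 297.2]
tcp_rot: [-3.126, 0.011, 1.628]
ft_force: [6.1, -16.5, -8.0]
opening: 0.001
```

```bash
python3 -c "
from mv import *
show();ci=camera_info('wrist');p,d=read_camera('wrist');cv2.imwrite('pics/w8.png',p)
dplan([.8,.9,1,1.1,1.2,1.25])
"
```

```text
t 6.3 tip chopper [ -46.5 -114.1  107.3] yaw [-3.126  0.011  1.628] F [  6.1 -16.5  -8. ] open 0.001 q [-0.19  0.53  1.83 -0.02  0.79 -0.23]
0.8 delta cm [ 0.08 -0.11  0.33] spin -0.6 dist 4.0
0.9 delta cm [ 0.23 -0.27  0.33] spin 5.2 dist 5.0
1 delta cm [ 0.4  -0.41  0.33] spin 10.9 dist 7.0
1.1 delta cm [ 0.59 -0.53  0.33] spin 16.6 dist 9.0
1.2 delta cm [ 0.78 -0.63  0.33] spin 22.4 dist 11.0
1.25 delta cm [ 0.88 -0.67  0.33] spin 25.2 dist 12.0
```

View pics/w8.png

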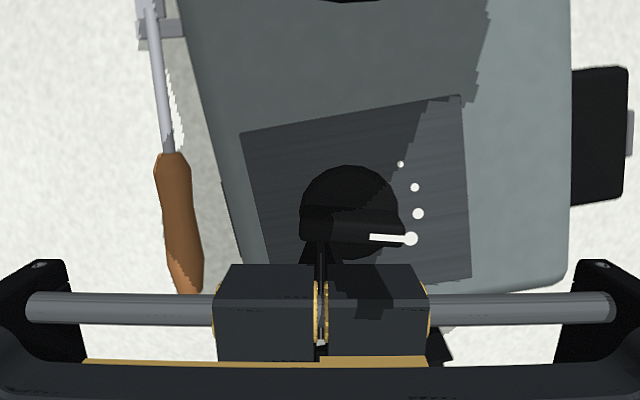

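The bar now lies one more dot along, at the second dot (418,213) once parallax is allowed for. I'll add a direct dial-angle measurement from the pointer line and carry on to the third.

```bash
cat >> mv.py <<'E'
def pointer(p,ci):
    m=(p.min(2)>170).astype(np.uint8);m[:200]=0;m[262:]=0;m[:,:340]=0;m[:,425:]=0
    n,l,st,ce=cv2.connectedComponentsWithStats(m);
    for i in range(1,n):
        if st[i,4]<15: continue
        v,u=np.nonzero(l==i);w=onplane(ci,np.c_[u,v],122)[:,:2];q=(w-c0)@R0
        c=q.mean(0);ev=np.linalg.eigh(np.cov(q.T))[1][:,1];a=np.arctan2(ev[1],ev[0])
        print("blob",st[i],"chopper",c.round(1),"dial by centre",round(.62-np.arctan2(c[1]+100,c[0]+30),3),"by axis",round(.62-a,3))
E
python3 -c "
from mv import *
ci=camera_info('wrist')
pointer(cv2.imread('pics/w8.png'),ci)"
```

```text
blob [413 208  11  11  96] chopper [  1.6 -96. ] dial by centre 0.493 by axis -0.941
blob [370 232  48  14 375] chopper [  -9.4 -106.2] dial by centre 0.912 by axis -2.288
```

step_arm([
  {"delta_pos":[0.3,-0.3,0.2],"spin":5.2},
  {"delta_pos":[0.5,-0.4,0.2],"spin":10.9},
  {"delta_pos":[0.7,-0.5,0.2],"spin":16.6},
  {"delta_pos":[0.9,-0.6,0.2],"spin":22.4},
  {"delta_pos":[0.9,-0.6,0.2],"spin":22.4},
])

```text
t: 6.85
eef_pos: [550.3, -33.0, 297.2]
tcp_rot: [-3.137, 0.019, 1.228]
ft_force: [-0.5, -17.6, -3.0]
opening: 0.003
```

```bash
python3 -c "
from mv import *
show();ci=camera_info('wrist');p,d=read_camera('wrist');cv2.imwrite('pics/w9.png',p);pointer(p,ci)
pt,_=read_camera('top');cv2.imwrite('pics/t9.png',cv2.resize(pt[120:240,170:370],None,fx=4,fy=4,interpolation=2))
dplan([1.15,1.2,1.25]);show()
"
```

```text
t 6.85 tip chopper [ -50.4 -106.1  107.2] yaw [-3.137  0.019  1.228] F [ -0.5 -17.6  -3. ] open 0.003 q [-0.18  0.52  1.85 -0.03  0.78  0.18]
blob [411 206  14  14 165] chopper [   1.1 -107.6] dial by centre 0.861 by axis -0.686
blob [370 234  35   9 221] chopper [ -16.7 -110.9] dial by centre 1.308 by axis -1.859
1.15 delta cm [-0.04 -0.05  0.32] spin -2.9 dist 3.0
1.2 delta cm [ 0.04 -0.13  0.32] spin -0.0 dist 4.0
1.25 delta cm [ 0.11 -0.21  0.32] spin 2.8 dist 4.0
t 6.95 tip chopper [ -50.4 -106.2  107.2] yaw [-3.136  0.019  1.231] F [  0.1 -17.8  -1.6] open 0.003 q [-0.18  0.52  1.85 -0.03  0.78  0.18]
```

View pics/w9.png

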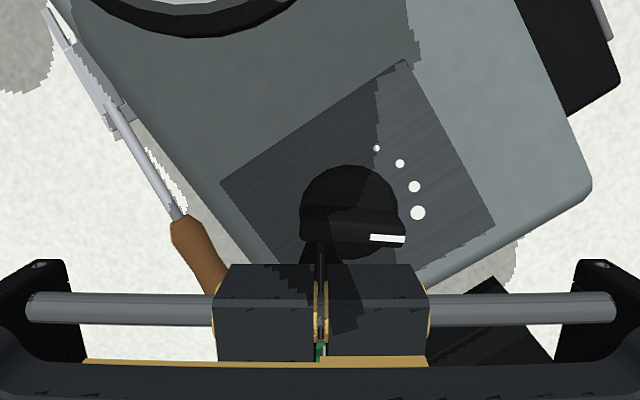

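View pics/t9.png

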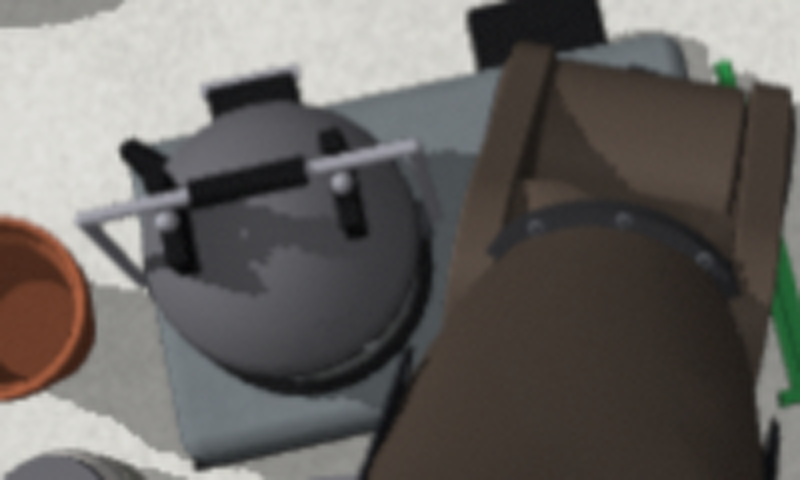

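The top view shows the bar lying behind both nibs (the light balls), so the bail is still home. Next I'll cross-check the dial angle from the bar's top in the depth image, and calibrate the pointer reading on the off-position picture.

```bash
python3 -c "
from mv import *
s,T,tip=inch();ci=camera_info('wrist')
Rc=ci['R']@T; tc=ci['R']@s['eef_pos']+ci['t']   # cam from tool
def cam(pos,rot):
    T=Ro.from_euler('xyz',rot).as_matrix();c=dict(ci);c['R']=Rc@T.T;c['t']=tc-c['R']@np.array(pos);return c
print('off:');pointer(cv2.imread('pics/w6.png'),cam([580.6,-53.9,296.2],[-3.12,-.016,2.431]))
p,d=read_camera('wrist');print('now:');pointer(p,ci)
C=cloud(ci,d);q=(C[...,:2]-c0)@R0
m=(abs(C[...,2]-122)<4)&(np.hypot(q[...,0]+30,q[...,1]+100)<32)
m[:, :300]=0
r=cv2.minAreaRect(np.float32(q[m]));b=cv2.boxPoints(r);print(m.sum(),r)
e=[b[1]-b[0],b[2]-b[1]];e=max(e,key=np.linalg.norm);print('bar dial',.62-np.arctan2(e[1],e[0]))
print(q[m].mean(0), np.median(C[m][:,2]))
"
```

```text
off:
blob [376 214  36   7 228] chopper [-15.6 -91.7] dial by centre 0.098 by axis 3.157
blob [412 221   9   8  52] chopper [ -4.9 -88.7] dial by centre 0.199 by axis -0.499
blob [394 241  11  10  91] chopper [  -4.7 -101.3] dial by centre 0.671 by axis 3.24
blob [369 253  15   9 109] chopper [  -9.7 -112.3] dial by centre 1.165 by axis 3.117
now:
blob [411 206  14  14 164] chopper [   1.1 -107.6] dial by centre 0.859 by axis -0.616
blob [370 234  35   9 224] chopper [ -16.7 -111. ] dial by centre 1.309 by axis -1.86
2744 ((-29.525665283203125, -101.25131225585938), (13.993877410888672, 49.87395477294922), 52.07820510864258)
bar dial 1.2818601
[-29.89286648 -99.42711759] 121.69281723078602
```

The bar reads 1.28 rad from its depth outline. The pointer reads about 1.21 by centre and 1.27 by axis, both after bias correction. All are well over 1.1 and close to the third click or end stop. I'll hold the target unchanged for about a second through camera reads and check that it stays steady.

```bash
python3 -c "
from mv import *
for k in range(16):
    ci=camera_info('wrist');p,d=read_camera('wrist' if k%5==0 else 'top')
    if k%5==0: show();pointer(p,ci)
p,_=read_camera('scene');cv2.imwrite('pics/s10.png',cv2.resize(p[130:310,200:470],None,fx=2.8,fy=2.8,interpolation=2))
cs=camera_info('scene')
show()
"
```

```text
t 7.05 tip chopper [ -50.4 -106.2  107.2] yaw [-3.136  0.019  1.231] F [  0.2 -17.8  -2.3] open 0.004 q [-0.18  0.52  1.85 -0.03  0.78  0.18]
blob [411 206  14  14 164] chopper [   1.1 -107.6] dial by centre 0.859 by axis -0.616
blob [370 234  35   9 224] chopper [ -16.7 -110.9] dial by centre 1.309 by axis -1.86
t 7.3 tip chopper [ -50.4 -106.1  107.2] yaw [-3.136  0.019  1.231] F [ -0.4 -17.6  -1.9] open 0.007 q [-0.18  0.52  1.85 -0.02  0.78  0.18]
blob [411 206  14  14 164] chopper [   1.1 -107.6] dial by centre 0.859 by axis -0.616
blob [370 234  35   9 224] chopper [ -16.7 -111. ] dial by centre 1.309 by axis -1.86
t 7.55 tip chopper [ -50.4 -106.2  107.2] yaw [-3.136  0.019  1.231] F [  0.8 -16.7  -2.2] open 0.008 q [-0.18  0.52  1.85 -0.02  0.78  0.18]
blob [411 206  14  14 164] chopper [   1.1 -107.6] dial by centre 0.859 by axis -0.616
blob [370 234  35   9 224] chopper [ -16.7 -111. ] dial by centre 1.309 by axis -1.86
t 7.8 tip chopper [ -50.4 -106.2  107.2] yaw [-3.136  0.019  1.231] F [ -1.2 -17.   -1.5] open 0.008 q [-0.18  0.52  1.85 -0.02  0.78  0.18]
blob [411 206  14  14 164] chopper [   1.1 -107.6] dial by centre 0.859 by axis -0.616
blob [370 234  35   9 224] chopper [ -16.7 -111. ] dial by centre 1.309 by axis -1.86
t 7.85 tip chopper [ -50.4 -106.2  107.2] yaw [-3.136  0.019  1.231] F [  0.4 -16.2  -3.7] open 0.006 q [-0.18  0.52  1.85 -0.02  0.78  0.18]
```

View pics/s10.png

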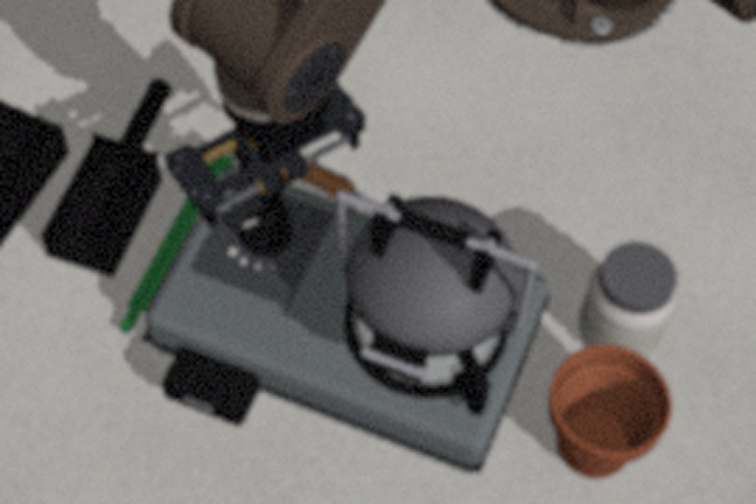

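The scene view shows the bar home behind the ribs at (345–535, 195–265) and the gripper on the dial. The spike, scoop, weeder, pot and tub haven't moved. The dial held steady at about 17 N for a second, so I'm handing in.

```bash
python3 -c "
from cell import *
print(job_done())"
```

```text
the job is handed in; nothing more can be done
None
```

The bail is snapped home over the lid, and I handed in with the closed fingers holding the dial at about the third click. The hand-in gave no verdict.

- **Bail:** I pushed the sleeve up its arc with the closed fingers until it stalled at about 37 N against the end stop. The bar's corners in the scene view matched 1.66 rad to within about 1.5 px. After I let go, the top view still showed the bar behind both nibs.
- **Dial:** I pushed the tail end of the grip bar round clockwise with the closed fingers, rather than pinching it. For about a second before handing in, the tool pose and the pointer reading did not change, with about 17 N on the fingers.
- **Dial angle, where checks disagreed:** The pointer's centre gave about 1.21 rad (raw 1.31, less the 0.10 it read at off). The pointer's axis gave about 1.27, the bar's depth outline 1.28, and the tool's own turn 1.2. All are above 1.1, but the dial may be resting near the 1.28 end stop rather than exactly on the click. The 17 N is also more than the roughly 10 N I expected from the spring.
- **Other things on the shelf:** The weeder, spike, scoop, pot and tub looked unmoved in the last scene picture. I judged this by eye and did not measure their positions.

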